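Dock the model tray and hold the mirror on its marker

TASK

Take the little tray by its upright handle and slide it, with the model walker standing in it, fully home into the slotted dock. Then let go of the tray, grip the knob on top of the spring-loaded swivel mirror and turn it until the webcam sees the round marker on the model in the middle of the mirror. Finish while still holding the mirror at that angle (it springs back if let go); keep the model upright and leave the mug, the spool and the mouse where they are.

Things in the scene. Friction and masses are not known exactly. Their poses are not given: they have to be found in the camera images.
- dock: grey U-shaped slotted dock fixed to the desk, no floor, 130 mm wide. Origin on the desk at its centre; x points into it: open at -x, end stop face at x=+45 mm. Side walls x=-45..45, 94 mm apart, 16 mm high, lips reach 7 mm inwards 12 mm above the desk; flared guides to x=-73. The tray enters along +x, model end first, until it meets the stop: tray_mid then at x=-20 mm, y=0, x axes parallel.
- tray_mid (a point): loose plywood tray, 130 x 90 mm (x, y), floor 5 mm thick (passes under the dock's lips), 140 g, flat on the desk; the point is the centre of that floor, 2.5 mm above the desk. x points from the handle end to the model end (leading edge at +65 mm), z up. A 60 x 60 mm recess with a rim 8 mm high, centred at x=+30 mm, keeps the model in place.
- tray_handle (a point): where to grip the tray: an upright plate 10 mm thick (along tray x), 40 mm wide (along tray y), fixed at x=-56 mm from tray_mid, its top 70 mm above the desk. The point is on the plate's centre plane, 52 mm above the desk; axes as tray_mid. 61 mm are free between the plate and the model's body.
- model_mid (a point): model walker, loose, 110 to 230 g, standing on the tray's floor in the recess: 56 x 56 x 10 mm foot plate, two legs, a body block 40 x 44 mm and a small white head; its top 98 mm above the desk. The point is on its centre line, 46 mm above its underside. z up, x as the tray's x.
- marker (a point): round white paper disc, 20 mm across, with a dark centre dot, on the model's body block, on the side that faces the tray's handle (-x), 67 mm above the desk. The point is the disc's centre.
- inspector: inspection rail fixed to the desk: an aluminium bar 320 x 34 x 10 mm with the swivel mirror at one end and a black webcam at the other. Origin on the desk, on the mirror's vertical turning axis; x points along the bar to the webcam (80 mm wide block at x=260 mm, top 82 mm above the desk), z up.
- lens (a point): the webcam's lens, 241 mm along the rail from the mirror's axis and 67 mm above the desk, looking straight back along the rail at the mirror's centre.
- knob (a point): black grip bar on top of the mirror, centred on its turning axis: 40 mm long, 12 mm thick, 36 mm high, its top 156 mm above the desk; the point is its centre, 138 mm above the desk. It turns with the mirror: x (the 12 mm thickness, to be gripped across) is where the mirror's face looks, y is along the bar.
- mirror (a joint): mirror angle a about its vertical axis (rad), counter-clockwise from above, -0.1 to 1.2; face 70 x 68 mm, black back, its surface on the axis. At 0 it looks along the rail at the webcam; at a its normal stands at a from the rail's x. A spring (0.10 N m/rad) pulls it back to 0. The marker is mid-mirror when a is half the angle from the rail's x to the direction from mirror axis to marker.
- sight (a point): the webcam's line of sight after the mirror, an imaginary line: origin on the mirror's axis 67 mm above the desk, x axis pointing where the webcam looks by way of the mirror's middle (at twice the mirror's angle from the rail's x). The marker is seen in the middle of the mirror when it lies on this x axis.
- spool: yellow thread spool, 38 mm across, 48 mm high, bystander; origin at its underside's centre.
- mug: white mug, 80 mm across, 92 mm high, bystander; origin at its underside's centre.
- mouse: white computer mouse, 100 x 58 mm, 34 mm high, bystander; origin at its underside's centre.
Not all that is in view belongs to the job. Leave any blue, green or red look-alike of the part that bears tray_mid alone.

How it is judged:
By the outcome, as a careful person would: the job done as asked, in the order asked, and still so for the second after the job is handed in, while the arm keeps its last pose, push and grip.
It also fails if it takes over 58 s, if anything falls off the work surface, if the arm or the gripper's body presses on something with over 40 N, if the wrist force passes 120 N, or if a joint passes its speed limit or range.

ROBOT

A 6-joint arm with a two-finger parallel gripper is mounted at the origin on the work surface. World frame = base frame: x ahead of the robot, y to its left, z up, the work surface at z = 0. Lengths are in m, angles in rad, forces in N, time in s.
With the tool pointing down it reaches from about 0.3 to 0.875 m from the base axis. Payload 6.4 kg.
Tool frame: the origin (TCP) lies midway between the tips of the shut fingers; the grasp point (between the pads) lies 19 mm behind it (ctrl.hold_point_z is the distance from the TCP to the grasp point, in m); z points along the fingers, y is the line along which they close (so a half turn about z gives the same grasp; the last joint's range is limited). The gripper opens to 85 mm and grips with 20 to 120 N. Pads are 22 mm wide; open, the fingers measure 114 mm over their backs; the gripper's body (76 mm by 85 mm) begins 54 mm behind the grasp point. The pads swing forward as they close: fully open they stand 13 mm farther back than shut.
Start: joints at [1.114, 0.181, 1.607, -0, 1.354, -0.206], TCP at [0.143, 0.557, 0.231] pointing down, gripper open.
Joint ranges: [-2.99, 2.99], [-0.89, 2.07], [0.3, 2.58], [-1.14, 4.28], [0, 2.63], [-3.12, 3.12]. Speed limits (rad/s): [2.57, 2.57, 3.01, 3.14, 3.14, 3.14].

INTERFACE

Orientations are given as a unit quaternion [w, x, y, z].
In Python, from bench import ctrl gives the robot as it stands.
- The arm moves only by the tool carry_out, never from a script. Its argument "plan" is text: rows parted by semicolons, each of 6 numbers parted by spaces: the shift along the tool's x, y, z as a fraction of full scale, then the turn, a rotation vector about the tool's x, y, z as a fraction of full scale. A call has exactly 8 rows; each row shifts and turns the commanded pose from where the row before left it, along the tool's axes as they then stand; what a row does not reach is not made up. Full scale, the value 1, is 40 mm for a shift and 0.1 rad for a turn. A row lasts 1/12 s, in which the tool goes at most 41.7 mm and 7.16 degrees, less where a joint would pass 70% of its speed; a pose out of reach is approached as far as the arm can. A call with a number of a shift or a turn outside -1 to 1 is refused whole. A call with a gripper value outside its range is refused whole. "claw" is the gripper's target within -1 to 1 (shut at 1, half-way at 0, fully open at -1), set as the call begins (left out, the last holds). The fingers move at their own pace and stop on an object; the grip force is fixed at half the most. Time passes only in rows, so rows that do not move let the fingers close, or fill a call up. It gives the time, the measured TCP pose, the force, the opening and the grip force at its end, in the units of the state.
- ctrl.get_obs(): the state, without advancing time (a new reading comes with each control period).
- ctrl.camera(name): name is "scene" or "top" or "wrist"; returns a dict with "pixels" (400x640x3 uint8, red, green, blue), "mtx" (3x3 intrinsics, pixels), "R" (3x3) and "t" (3): a world point X has camera coordinates R X + t. Camera axes: x right, y down, z forward; pixel columns grow to the right and rows downward; lengths in m; the calibration is good to about 2 mm. A picture is of the moment at which its call begins. There is no depth.
- ctrl.hand_in(): hands the job in; it is judged then, once.
The state is a dict: "time_s": time; "q": joint angles; "dq": joint speeds; "joint_efforts": joint torques, N m; "eef_pos": TCP position; "eef_rot": TCP orientation; "wrist_force": force on the tool from outside, world axes, zero at the start; "torque": the same for the moment, N m; "opening": opening from 0.0 (shut) to 1.0 (fully open); "grasp_force": force on a finger pad.
Only numpy, scipy, OpenCV 4.12 (cv2) and the standard library are available. Lean on these libraries where they do the work, as an engineer would, in place of code of your own. Each camera call takes 0.05 s, during which the arm holds its last target. There are 200 camera calls.

## Working session

There is one attempt and no reset: what is moved stays moved. The work goes in short steps, Python scripts to look and compute and a tool call to move; the robot and the scene stay as the last step left them, time stands still between calls to the robot, and variables do not carry over. Pictures are saved under pics/ and viewed, at most 10 in all, crops included, and the job is handed in when it is done.

Besides the shell and the picture viewer there is one more tool, called after "Call:" by a JSON object that holds its "method" and its "body", one argument or row to a line. carry_out: Moves the arm, as the interface text tells. Shift numbers are shares of 40 mm and turn numbers shares of 0.1 rad, none past 1 either way. Its arguments: {"type":"object","properties":{"plan":{"type":"string"},"claw":{"type":"number"}},"required":["plan"]}

```bash
mkdir -p pics
python3 - <<'E'
from bench import ctrl
import cv2,numpy as np
for n in("top","scene"):
    c=ctrl.camera(n); cv2.imwrite(f"pics/{n}0.png",c["pixels"][:,:,::-1]); np.savez(f"{n}0.npz",**c)
    print(n,c["mtx"].tolist(),(-c["R"].T@c["t"]).round(3),c["R"].round(2).tolist())
o=ctrl.get_obs();print(o["time_s"],o["eef_pos"],o["eef_rot"],o["opening"],ctrl.hold_point_z)
E
```

```text
top [[426.5981025331959, 0.0, 311.16328990867726], [0.0, 426.5981025331959, 200.84600214971], [0.0, 0.0, 1.0]] [ 0.415 -0.005  1.283] [[0.02, -1.0, -0.0], [-1.0, -0.02, -0.09], [0.09, 0.0, -1.0]]
scene [[379.2458321294882, 0.0, 322.3060136220104], [0.0, 379.2458321294882, 200.21444679606998], [0.0, 0.0, 1.0]] [1.25  0.567 0.856] [[-0.61, 0.79, -0.01], [0.51, 0.38, -0.77], [-0.61, -0.47, -0.64]]
0.1 [0.14243841 0.55655749 0.23047038] [-2.65972501e-04  1.25059354e-01  9.92148928e-01 -7.68879126e-04] 0.9988929791516683 0.0187
```

View pics/top0.png

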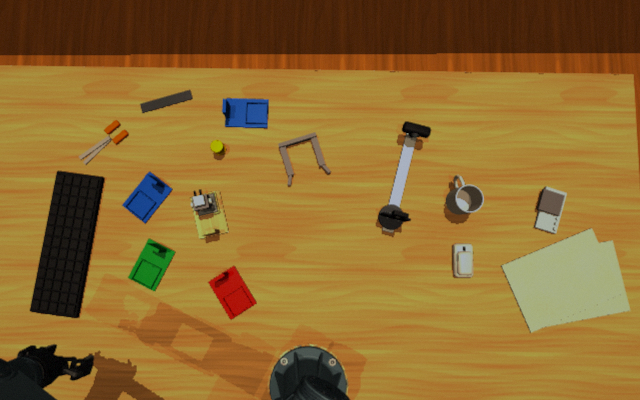

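View pics/scene0.png

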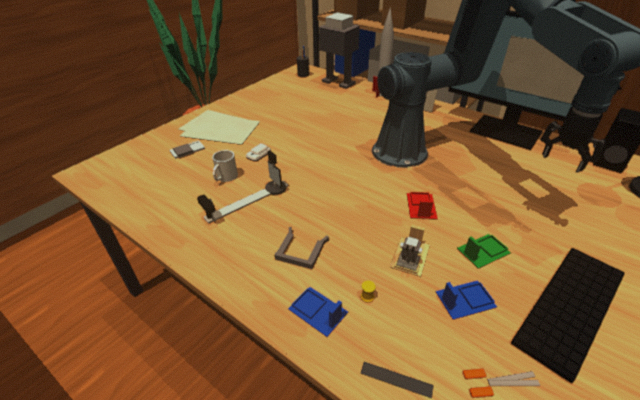

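Candidates for the tray, in the top view: plywood with model at (210,214), and look-alikes in blue (148,197), blue (246,112), green (152,264) and red (232,292). I choose the plywood one, and the crop checks it. The dock is at (303,160) and opens downwards. The mirror is at (392,216), the webcam at (417,130).

Run:
```python
import cv2,numpy as np
t=cv2.imread("pics/top0.png");s=cv2.imread("pics/scene0.png")
cr=lambda im,x,y,w,h:cv2.resize(im[y:y+h,x:x+w],(400,300),interpolation=cv2.INTER_CUBIC)
a=np.vstack([np.hstack([cr(t,170,180,80,60),cr(t,265,125,80,60)]),np.hstack([cr(t,360,115,160,120),cr(s,370,215,80,60)])])
cv2.imwrite("pics/crop1.png",a)
```

```text
(no output)
```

View pics/crop1.png

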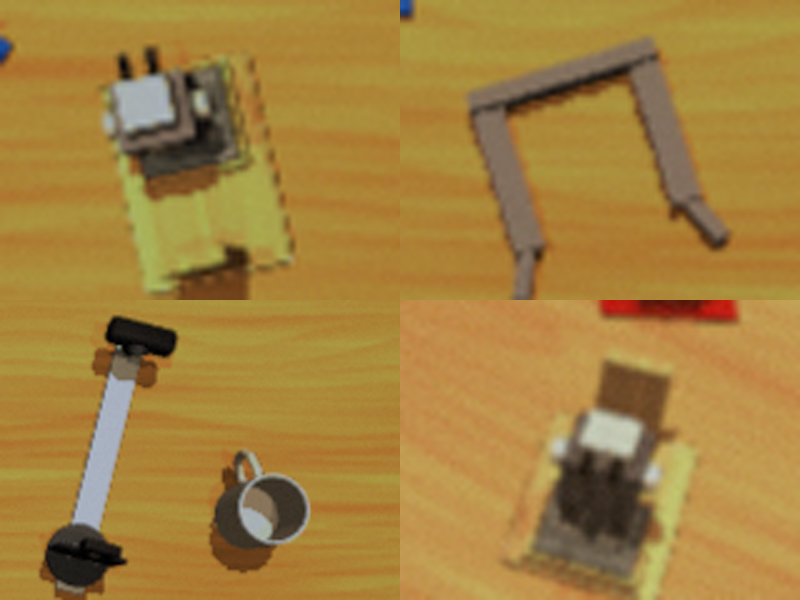

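The top view shows the plywood tray with the model at its upper end and the handle at the near end; corner crops read. The dock opens toward the robot, the rail runs from (390,217) to (417,130).

```bash
cat > h.py <<'E'
import numpy as np
from scipy.spatial.transform import Rotation as Ro
def ray(c,p,z):
    C=-c["R"].T@c["t"]; d=c["R"].T@np.linalg.inv(c["mtx"])@np.array([p[0],p[1],1.]); return (C+d*(z-C[2])/d[2])
def proj(c,X):
    v=c["mtx"]@(c["R"]@np.asarray(X,float)+c["t"]); return v[:2]/v[2]
def rowsto(o,X,yaw,tx=0,ty=0):
    "tool-frame shift and turn (full-scale units) to TCP X, tool y at yaw, pointing down"
    q=o["eef_rot"];R=Ro.from_quat([q[1],q[2],q[3],q[0]]).as_matrix()
    y=np.array([np.cos(yaw),np.sin(yaw),0]);z=np.array([0,0,-1.]);x=np.cross(y,z)
    T=np.column_stack([x,y,z])
    return (R.T@(np.asarray(X)-o["eef_pos"])/.04).round(2),(Ro.from_matrix(R.T@T).as_rotvec()/.1).round(2)
E
python3 - <<'E'
from h import *
from bench import ctrl
c=dict(np.load("top0.npz"))
f=lambda p,z:ray(c,p,z)[:2].round(4)
P=[f(p,.005) for p in((199,238.4),(228.4,232.4),(220,191.6),(190.6,198))]
m=np.mean(P,0); d=(P[2]+P[3]-P[0]-P[1]);yaw=np.arctan2(d[1],d[0])
print("tray",P,m,yaw,np.linalg.norm(d)/2,np.linalg.norm(P[0]-P[1])); h=m-.056*np.array([np.cos(yaw),np.sin(yaw)]);print("handle",h)
D=[f(p,.016) for p in((279,144),(315.6,133),(290.7,175),(322.7,165))]
w=D[0]-D[1];print("dock",D,np.linalg.norm(w),"yaw",np.arctan2(-w[0],w[1]), "mid back",(D[0]+D[1])/2,"mid front",(D[2]+D[3])/2)
M=f((390,217),.01);W=f((416.8,129.8),.08);print("mirror",M,"cam",W,np.linalg.norm(W-M),np.arctan2(*(W-M)[::-1]))
o=ctrl.get_obs();q=o["eef_rot"];R=Ro.from_quat([q[1],q[2],q[3],q[0]]).as_matrix();print(R.round(2))
print(rowsto(o,[*h,.15],yaw),rowsto(o,[*h,.15],yaw+np.pi))
E
```

```text
tray [array([0.4185, 0.3306]), array([0.4377, 0.2434]), array([0.56  , 0.2729]), array([0.5393, 0.3608])] [0.488875 0.301925] 0.2408124242732434 0.12516159554751607 0.08928874509141677
handle [0.43449091 0.28856947]
dock [array([0.7063, 0.0974]), array([ 0.7419, -0.0128]), array([0.6122, 0.0601]), array([ 0.6441, -0.0355])] 0.1158075990598199 yaw 0.31246627720222575 mid back [0.7241 0.0423] mid front [0.62815 0.0123 ]
mirror [ 0.4909 -0.2387] cam [ 0.7393 -0.3035] 0.25671306939850175 -0.25518239062081843
[[-0.97  0.25 -0.  ]
 [ 0.25  0.97 -0.  ]
 [ 0.   -0.   -1.  ]]
(array([-8.74, -4.68,  2.02]), array([-2.000e-02,  1.000e-02,  1.079e+01])) (array([-8.74, -4.68,  2.02]), array([-1.000e-02, -2.000e-02, -2.062e+01]))
```

Call:
{"method": "carry_out", "body": {
  "plan": "-0.9 -0.4 0 0 0 0;-0.9 -0.4 0 0 0 0;-0.9 -0.4 0 0 0 0;-0.9 -0.4 0 0 0 0;-0.9 -0.4 0 0 0 0;-0.9 -0.4 0 0 0 0;-0.9 -0.4 0 0 0 0;-0.9 -0.4 0 0 0 0",
  "claw": 0
}}

```text
time_s: 0.77
eef_pos: [0.3909, 0.36, 0.231]
eef_rot: [-0.0, 0.125, 0.992, -0.0]
wrist_force: [0.8, 0.9, -0.0]
opening: 0.497
grasp_force: 0.0
```

Call:
{"method": "carry_out", "body": {
  "plan": "0 0 0 0 0 1;0 0 0 0 0 1;0 0 0 0 0 1;0 0 0 0 0 1;0 0 0 0 0 1;0 0 0 0 0 1;0 0 0 0 0 1;0 0 0 0 0 1"
}}

```text
time_s: 1.43
eef_pos: [0.3896, 0.3614, 0.2308]
eef_rot: [-0.0, 0.504, 0.864, -0.0]
wrist_force: [-0.8, 0.8, -0.5]
opening: 0.503
grasp_force: 0.0
```

Call:
{"method": "carry_out", "body": {
  "plan": "0 0 0 0 0 1;0 0 0 0 0 1;0 0 0 0 0 0.8;0 0 0 0 0 0;0 0 0 0 0 0;0 0 0 0 0 0;0 0 0 0 0 0;0 0 0 0 0 0"
}}

```text
time_s: 2.1
eef_pos: [0.3899, 0.3615, 0.2312]
eef_rot: [-0.0, 0.617, 0.787, -0.0]
wrist_force: [0.3, -0.4, -0.3]
opening: 0.501
grasp_force: 0.0
```

Run:
```python
from h import *
from bench import ctrl
import cv2
o=ctrl.get_obs();print(o["time_s"],o["eef_pos"],o["q"].round(2) if hasattr(o["q"],'round') else o["q"])
print(rowsto(o,[.4345,.2886,.2],.241))
c=ctrl.camera("wrist");np.savez("w1.npz",**c);t=ctrl.camera("top");np.savez("t1.npz",**t)
im=c["pixels"][:,:,::-1].copy();cv2.imwrite("pics/w1.png",im)
print(proj(c,[.4345,.2886,.07]))
```

```text
2.1 [0.38988769 0.3615296  0.23121651] [ 0.52  0.08  1.72 -0.    1.34  0.28]
(array([-2.04,  0.65,  0.78]), array([-0.,  0.,  0.]))
[337.70921185 246.17136226]
```

View pics/w1.png

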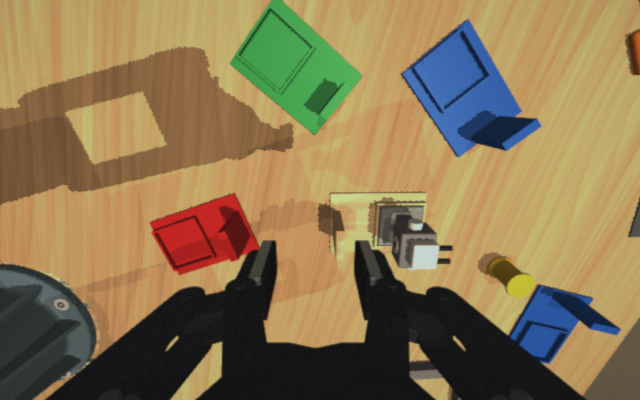

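The wrist view shows the plywood tray (330–427, 193 top edge) with the model at (412,240), its edge square to the image, so the yaw is right. Its handle is near (337,240), as predicted.

Call:
{"method": "carry_out", "body": {
  "plan": "-0.5 0.16 0 0 0 0;-0.5 0.16 0 0 0 0;-0.5 0.16 0.1 0 0 0;-0.54 0.17 0.3 0 0 0;0 0 0.4 0 0 0;0 0 0.4 0 0 0;0 0 0.4 0 0 0;0 0 0 0 0 0"
}}

```text
time_s: 2.87
eef_pos: [0.4326, 0.2874, 0.1641]
eef_rot: [-0.002, 0.617, 0.787, -0.002]
wrist_force: [-1.2, -0.8, -1.3]
opening: 0.501
grasp_force: 0.0
```

Run:
```python
from h import *
from bench import ctrl
import cv2
o=ctrl.get_obs();print(o["time_s"],o["eef_pos"])
c=ctrl.camera("wrist");np.savez("w2.npz",**c)
im=c["pixels"][:,:,::-1].copy();cv2.imwrite("pics/w2.png",im)
print(proj(c,[.4345,.2886,.07]),proj(c,o["eef_pos"]),-c["R"].T@c["t"])
```

```text
2.8667 [0.43260492 0.28742549 0.16406843]
[319.20324662 198.22762362] [316.80950324 252.44617215] [0.41329012 0.36529319 0.30779601]
```

View pics/w2.png

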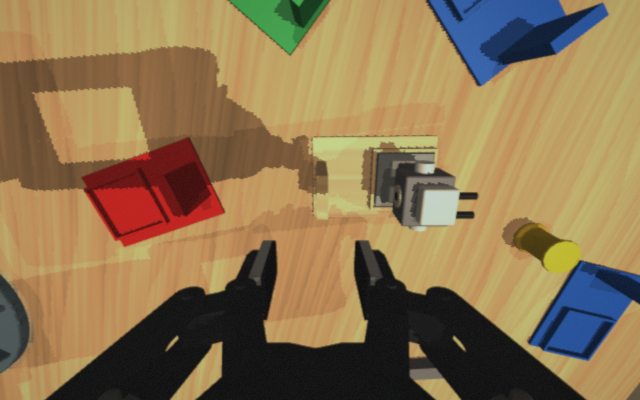

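The view puts the handle's top at about (320,200), against the predicted (319,198). So it sits between the fingers with the model clear; descend and grip.

Call:
{"method": "carry_out", "body": {
  "plan": "0 0.05 0.5 0 0 0;0 0 0.5 0 0 0;0 0 0.5 0 0 0;0 0 0.5 0 0 0;0 0 0.5 0 0 0;0 0 0.45 0 0 0;0 0 0.3 0 0 0;0 0 0 0 0 0"
}}

```text
time_s: 3.58
eef_pos: [0.4354, 0.2886, 0.0358]
eef_rot: [-0.001, 0.617, 0.787, -0.001]
wrist_force: [-0.0, -1.5, -0.3]
opening: 0.502
grasp_force: 0.0
```

Call:
{"method": "carry_out", "body": {
  "plan": "0 0 0 0 0 0;0 0 0 0 0 0;0 0 0 0 0 0;0 0 0 0 0 0;0 0 0 0 0 0;0 0 0 0 0 0;0 0 0 0 0 0;0 0 0 0 0 0",
  "claw": 1
}}

```text
time_s: 4.25
eef_pos: [0.4378, 0.2896, 0.039]
eef_rot: [0.001, 0.617, 0.787, 0.001]
wrist_force: [0.6, -0.2, 6.1]
opening: 0.104
grasp_force: 59.9
```

Run:
```python
from h import *
from bench import ctrl
import cv2
o=ctrl.get_obs();print(o["time_s"],o["eef_pos"],o["opening"],o["grasp_force"],o["wrist_force"],o["q"])
c=ctrl.camera("top");np.savez("t2.npz",**c)
im=c["pixels"][:,:,::-1]
cr=lambda im,x,y,w,h:cv2.resize(im[y:y+h,x:x+w],(400,300),interpolation=cv2.INTER_CUBIC)
s=ctrl.camera("scene")["pixels"][:,:,::-1]
cv2.imwrite("pics/c2.png",np.hstack([cr(im,170,180,80,60),cr(s,360,190,120,90)]))
```

```text
4.25 [0.43777432 0.2895503  0.03895927] 0.10367863798952286 59.87042963504791 [ 0.56132462 -0.24981456  6.12216551] [3.57901584e-01 3.31841137e-01 1.86250178e+00 1.78543309e-04
 9.44254293e-01 1.17751982e-01]
```

View pics/c2.png

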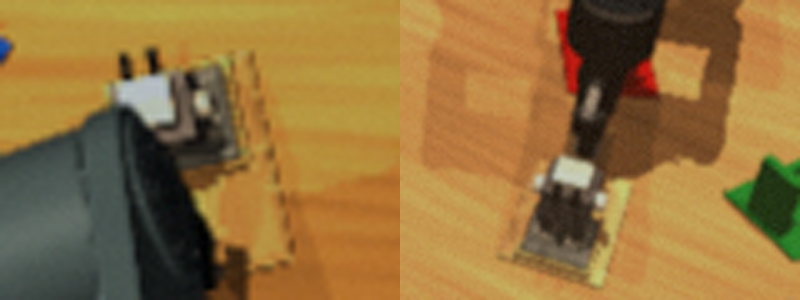

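The tray handle is gripped and the model stands upright at (570,190) in the crop. Now slide it level along -y to the dock's axis, and refine the dock from the saved picture.

Call:
{"method": "carry_out", "body": {
  "plan": "-0.1 -0.02 -0.08 0 0 0;-0.2 -0.05 0 0 0 0;-0.3 -0.07 0 0 0 0;-0.4 -0.1 0 0 0 0;-0.4 -0.1 0 0 0 0;-0.4 -0.1 0 0 0 0;-0.4 -0.1 0 0 0 0;-0.4 -0.1 0 0 0 0"
}}

```text
time_s: 5.02
eef_pos: [0.4354, 0.1799, 0.04]
eef_rot: [-0.0, 0.618, 0.787, -0.001]
wrist_force: [0.3, 0.3, -2.7]
opening: 0.105
grasp_force: 58.6
```

Call:
{"method": "carry_out", "body": {
  "plan": "-0.4 -0.1 0 0 0 0;-0.4 -0.1 0 0 0 0;-0.4 -0.1 0 0 0 0;-0.4 -0.1 0 0 0 0;-0.4 -0.1 0 0 0 0;-0.4 -0.1 0 0 0 0;-0.4 -0.1 0 0 0 0;-0.4 -0.1 0 0 0 0"
}}

```text
time_s: 5.68
eef_pos: [0.4345, 0.0483, 0.0401]
eef_rot: [-0.0, 0.618, 0.787, -0.0]
wrist_force: [-0.0, 0.3, -1.6]
opening: 0.109
grasp_force: 58.6
```

Call:
{"method": "carry_out", "body": {
  "plan": "-0.4 -0.1 0 0 0 0;-0.4 -0.1 0 0 0 0;-0.4 -0.1 0 0 0 0;-0.4 -0.1 0 0 0 0;-0.3 -0.07 0 0 0 0;-0.2 -0.05 0 0 0 0;-0.1 -0.02 0 0 0 0;0 0 0 0 0 0"
}}

```text
time_s: 6.35
eef_pos: [0.4352, -0.0416, 0.0404]
eef_rot: [-0.0, 0.618, 0.786, -0.0]
wrist_force: [-0.3, 0.0, -2.9]
opening: 0.105
grasp_force: 58.6
```

Run:
```python
from h import *
from bench import ctrl
import cv2
o=ctrl.get_obs();q=o["eef_rot"];Rm=Ro.from_quat([q[1],q[2],q[3],q[0]]).as_matrix()
print(o["time_s"],o["eef_pos"],"yaw",np.arctan2(Rm[1,1],Rm[0,1]),o["wrist_force"],o["opening"])
c=ctrl.camera("top");np.savez("t3.npz",**c)
c0=dict(np.load("top0.npz"));im=c0["pixels"];hsv=cv2.cvtColor(im,cv2.COLOR_RGB2HSV)
m=np.zeros(im.shape[:2],np.uint8);m[128:192,272:335]=(hsv[128:192,272:335,1]<110)*255
u=cv2.resize(m[120:195,265:340],None,fx=4,fy=4,interpolation=cv2.INTER_NEAREST)
pts=lambda s:np.array(s)
L=[];Rr=[];T=[]
for r in range(150,172):
    k=np.flatnonzero(m[r]); 
    if len(k):L.append(ray(c0,(k[0],r),.016)[:2])
for r in range(140,163):
    k=np.flatnonzero(m[r]);
    if len(k):Rr.append(ray(c0,(k[-1]+1,r),.016)[:2])
for x in range(283,314):
    k=np.flatnonzero(m[:,x]);T.append(ray(c0,(x,k[0]),.016)[:2])
for n,P in(("L",L),("R",Rr),("T",T)):
    P=np.array(P);v=cv2.fitLine(P.astype(np.float32),cv2.DIST_HUBER,0,1e-4,1e-4).ravel();print(n,v.round(4),"ang",np.arctan2(v[1],v[0]).round(3))
a=cv2.cvtColor(u,cv2.COLOR_GRAY2BGR);b=cv2.resize(c["pixels"][110:260,240:420,::-1],(480,400),interpolation=cv2.INTER_CUBIC)
a=cv2.copyMakeBorder(a,0,100,0,0,cv2.BORDER_CONSTANT);cv2.imwrite("pics/c3.png",np.hstack([a,b]))
```

```text
6.35 [ 0.43521959 -0.04158908  0.04035731] yaw 0.23840818299101096 [-0.25527953  0.04594283 -2.8670827 ] 0.10530249283309731
L [0.9491 0.315  0.646  0.0792] ang 0.321
R [ 0.9517  0.3071  0.6868 -0.0302] ang 0.312
T [ 0.3203 -0.9473  0.7271  0.0403] ang -1.245
```

View pics/c3.png

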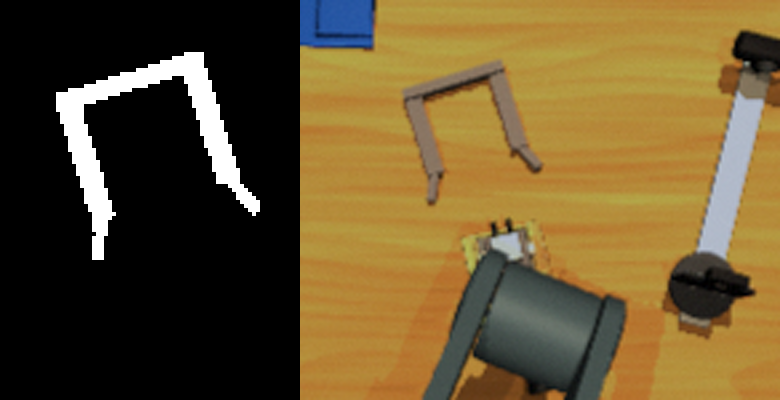

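The dock mask is clean: two walls and the stop, axis yaw about 0.318. The tray is just in front of the mouth with the model upright. Align, lower a hair, and advance to the mouth.

Call:
{"method": "carry_out", "body": {
  "plan": "-0.03 0 0.01 0 0 -0.1;-0.05 0 0.01 0 0 -0.2;-0.07 0 0.01 0 0 -0.2;-0.05 0 0 0 0 -0.2;-0.03 0 0 0 0 -0.1;0 0.05 0 0 0 0;0 0.1 0 0 0 0;0 0.15 0 0 0 0"
}}

```text
time_s: 7.07
eef_pos: [0.4496, -0.0456, 0.0393]
eef_rot: [-0.0, 0.586, 0.811, -0.0]
wrist_force: [-0.0, 0.7, -2.0]
opening: 0.106
grasp_force: 58.7
```

Call:
{"method": "carry_out", "body": {
  "plan": "0 0.2 0 0 0 0;0 0.2 0 0 0 0;0 0.2 0 0 0 0;0 0.2 0 0 0 0;0 0.15 0 0 0 0;0 0.1 0 0 0 0;0 0.05 0 0 0 0;0 0 0 0 0 0"
}}

```text
time_s: 7.73
eef_pos: [0.4916, -0.0318, 0.0392]
eef_rot: [0.0, 0.585, 0.811, 0.0]
wrist_force: [0.3, 0.7, -1.6]
opening: 0.104
grasp_force: 58.8
```

Run:
```python
from h import *
from bench import ctrl
import cv2
o=ctrl.get_obs();q=o["eef_rot"];Rm=Ro.from_quat([q[1],q[2],q[3],q[0]]).as_matrix()
p=o["eef_pos"];print(o["time_s"],p,"yaw",np.arctan2(Rm[1,1],Rm[0,1]),o["wrist_force"],"lat",-.3117*p[0]+.9502*p[1]+.1844,"along",.9502*p[0]+.3117*p[1])
c=ctrl.camera("wrist");np.savez("w4.npz",**c);t=ctrl.camera("top")
b=cv2.resize(t["pixels"][120:220,260:360,::-1],(400,400),interpolation=cv2.INTER_CUBIC)
a=cv2.resize(c["pixels"][100:300,300:500,::-1],(400,400),interpolation=cv2.INTER_CUBIC)
cv2.imwrite("pics/c4.png",np.hstack([a,b]))
```

```text
7.7333 [ 0.49163472 -0.03178666  0.03924278] yaw 0.32031175161646935 [ 0.31296189  0.72173409 -1.5544393 ] lat 0.0009537724418627047 along 0.4572434069042763
```

View pics/c4.png

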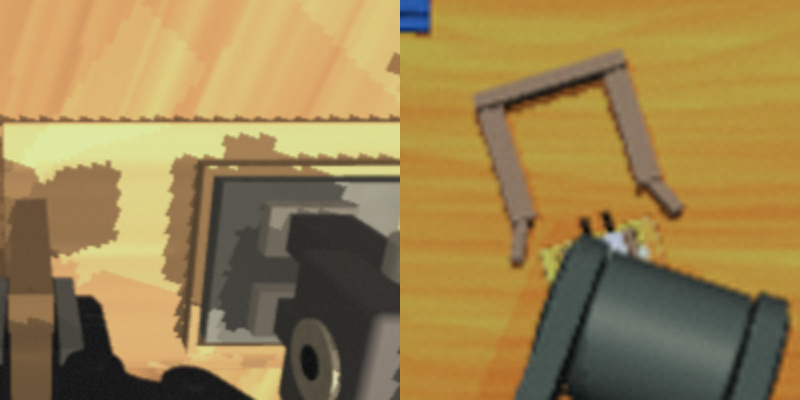

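The wrist crop shows the tray's left edge (row ≈159) square to the tool, and the top crop shows the leading edge (295,182)–(324.5,175.5) just short of the flares. Check the lateral fit from both.

Run:
```python
from h import *
c0=dict(np.load("top0.npz"));w=dict(np.load("w4.npz"))
n=np.array([-.3117,.9502]);u=np.array([.9502,.3117])
for p in((295,182),(324.5,175.5)):
    X=ray(c0,p,.005)[:2];print("top",n@X+.1844,u@X)
for p in((302,160),(500,159.5)):
    X=ray(w,p,.005)[:2];print("wrist",n@X+.1844,u@X)
```

```text
top 0.04455193815436362 0.5779337532875443
top -0.04654922529568009 0.570382150858248
wrist 0.046933608052716874 0.44791946814529776
wrist 0.04776094825504046 0.5718052325419928
```

Call:
{"method": "carry_out", "body": {
  "plan": "-0.02 0.1 0 0 0 0;0 0.15 0 0 0 0;0 0.2 0 0 0 0;0 0.2 0 0 0 0;0 0.2 0 0 0 0;0 0.2 0 0 0 0;0 0.2 0 0 0 0;0 0.15 0 0 0 0"
}}

```text
time_s: 8.5
eef_pos: [0.5458, -0.0147, 0.0392]
eef_rot: [0.0, 0.585, 0.811, 0.0]
wrist_force: [-0.3, -0.5, -1.4]
opening: 0.104
grasp_force: 58.8
```

Call:
{"method": "carry_out", "body": {
  "plan": "0 0.15 0 0 0 0;0 0.2 0 0 0 0;0 0.2 0 0 0 0;0 0.2 0 0 0 0;0 0.15 0 0 0 0;0 0.1 0 0 0 0;0 0.1 0 0 0 0;0 0 0 0 0 0"
}}

```text
time_s: 9.17
eef_pos: [0.5871, -0.0011, 0.0393]
eef_rot: [0.0, 0.585, 0.811, 0.0]
wrist_force: [-0.4, 0.6, -3.0]
opening: 0.11
grasp_force: 58.6
```

Call:
{"method": "carry_out", "body": {
  "plan": "0 0.05 0 0 0 0;0 0.08 0 0 0 0;0 0.08 0 0 0 0;0 0.08 0 0 0 0;0 0.05 0 0 0 0;0 0 0 0 0 0;0 0 0 0 0 0;0 0 0 0 0 0"
}}

```text
time_s: 9.83
eef_pos: [0.5994, 0.0031, 0.0392]
eef_rot: [0.0, 0.585, 0.811, 0.0]
wrist_force: [-0.7, -0.4, -2.2]
opening: 0.103
grasp_force: 58.8
```

Call:
{"method": "carry_out", "body": {
  "plan": "0 0.05 0 0 0 0;0 0.05 0 0 0 0;0 0.05 0 0 0 0;0 0.05 0 0 0 0;0 0.05 0 0 0 0;0 0 0 0 0 0;0 0 0 0 0 0;0 0 0 0 0 0"
}}

```text
time_s: 10.5
eef_pos: [0.5992, 0.0036, 0.0391]
eef_rot: [-0.008, 0.585, 0.811, -0.008]
wrist_force: [-43.5, -13.0, 31.6]
opening: 0.107
grasp_force: 68.0
```

Contact at the expected depth (45 N at the stop). Relieve most of the push, then release.

Call:
{"method": "carry_out", "body": {
  "plan": "0 -0.1 0 0 0 0;0 -0.1 0 0 0 0;0 0 0 0 0 0;0 0 0 0 0 0;0 0 0 0 0 0;0 0 0 0 0 0;0 0 0 0 0 0;0 0 0 0 0 0"
}}

```text
time_s: 11.17
eef_pos: [0.5995, 0.0033, 0.0391]
eef_rot: [-0.002, 0.585, 0.811, -0.001]
wrist_force: [-9.8, -3.1, 4.8]
opening: 0.104
grasp_force: 60.6
```

Call:
{"method": "carry_out", "body": {
  "plan": "0 0 0 0 0 0;0 0 0 0 0 0;0 0 0 0 0 0;0 0 0 0 0 0;0 0 0 0 0 0;0 0 0 0 0 0;0 0 0 0 0 0;0 0 0 0 0 0",
  "claw": 0
}}

```text
time_s: 11.83
eef_pos: [0.6013, 0.0037, 0.0393]
eef_rot: [0.0, 0.585, 0.811, 0.0]
wrist_force: [-1.4, 0.0, -0.6]
opening: 0.504
grasp_force: 0.0
```

Call:
{"method": "carry_out", "body": {
  "plan": "0 0 -0.3 0 0 0;0 0 -0.6 0 0 0;0 0 -0.8 0 0 0;0 0 -0.8 0 0 0;0 0 -0.8 0 0 0;0 0 -0.8 0 0 0;0 0 -0.6 0 0 0;0 0 0 0 0 0"
}}

```text
time_s: 12.5
eef_pos: [0.6046, 0.0031, 0.2353]
eef_rot: [0.005, 0.585, 0.811, 0.002]
wrist_force: [0.8, 0.5, 0.7]
opening: 0.498
grasp_force: 0.0
```

Run:
```python
from h import *
from bench import ctrl
import cv2
o=ctrl.get_obs();print(o["time_s"],o["eef_pos"],o["wrist_force"],o["q"])
w=ctrl.camera("wrist");np.savez("w5.npz",**w);s=ctrl.camera("scene");np.savez("s5.npz",**s)
a=cv2.resize(w["pixels"][:,:,::-1],(480,300));b=cv2.resize(s["pixels"][210:300,240:360,::-1],(400,300),interpolation=cv2.INTER_CUBIC)
cv2.imwrite("pics/c5.png",np.hstack([a[:,:400],b]))
```

```text
12.5 [0.60455875 0.00314467 0.23534134] [0.77246928 0.54101965 0.68540734] [-1.90918229e-01  2.34303563e-01  1.53525436e+00  2.85864842e-05
  1.36026136e+00 -5.11131201e-01]
```

View pics/c5.png

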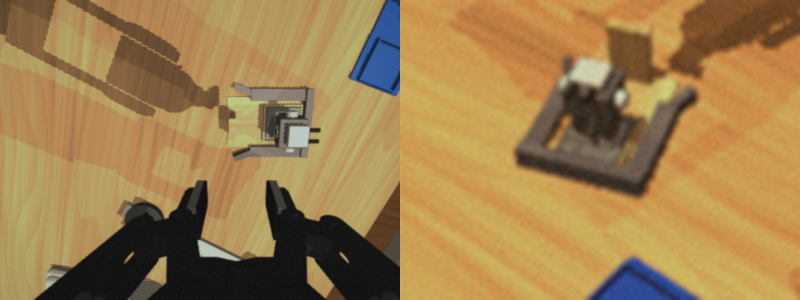

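The last picture shows the tray fully in the dock against the stop, with the model upright in both views; the gripper is clear. Next, the rail and mirror from the first top view.

Run:
```python
from h import *
import cv2
c=dict(np.load("top0.npz"));im=c["pixels"];hsv=cv2.cvtColor(im,cv2.COLOR_RGB2HSV)
m=((hsv[...,1]<70)&(hsv[...,2]>110)).astype(np.uint8);m[:,:375]=0;m[:,430:]=0;m[:120]=0;m[240:]=0
L=[]
for r in range(150,198):
    k=np.flatnonzero(m[r])
    if len(k)>5: L.append([*ray(c,(k.mean(),r),.010)[:2],len(k)])
L=np.array(L);v=cv2.fitLine(L[:,:2].astype(np.float32),cv2.DIST_HUBER,0,1e-4,1e-4).ravel();d=v[:2]*np.sign(v[0]);p0=v[2:];ang=np.arctan2(d[1],d[0])
print("rail",p0,ang,len(L),np.median(L[:,2]))
# base disc (dark) and rail end, webcam
dk=((hsv[...,2]<75)).astype(np.uint8)*255
for box in((372,198,415,240),(398,115,435,142)):
    x0,y0,x1,y1=box;cs,_=cv2.findContours(dk[y0:y1,x0:x1].copy(),cv2.RETR_EXTERNAL,cv2.CHAIN_APPROX_NONE)
    k=max(cs,key=cv2.contourArea);(cx,cy),rad=cv2.minEnclosingCircle(k);print("dark",cx+x0,cy+y0,rad,cv2.boundingRect(k),cv2.minAreaRect(k))
w=(L[:,:2]-p0)@d;print(w.min(),w.max())
k=np.argwhere(m[228:240,375:405]);print("end px",k.max(0) if len(k) else None)
for col in (384,386,388): print([int(hsv[r,col,1]) for r in range(205,240,2)],[int(hsv[r,col,2]) for r in range(205,240,2)])
z=[ (x,ray(c,x,h)[:2].round(4)) for x,h in(((416.8,129.8),.082),)]
for x,X in z: print((X-p0)@d, np.cross(d,X-p0))
```

```text
rail [ 0.6250979  -0.27387244] -0.2450384 48 12.0
dark 393.5 218.0 15.628600120544434 (6, 7, 32, 25) ((20.03845977783203, 18.30769157409668), (24.961509704589844, 27.457660675048828), 56.3099365234375)
dark 416.0 129.0 14.035768508911133 (4, 7, 29, 17) ((17.41176414489746, 16.352941513061523), (27.649059295654297, 15.037208557128906), 14.03624439239502)
-0.07610514227787754 0.07240109777693965
end px [ 2 17]
[169, 72, 58, 34, 54, 170, 53, 41, 49, 56, 74, 62, 72, 165, 200, 173, 179, 181] [158, 64, 62, 53, 19, 3, 29, 31, 31, 32, 31, 70, 138, 102, 115, 167, 171, 172]
[150, 49, 50, 52, 29, 204, 51, 43, 56, 68, 34, 44, 71, 122, 194, 173, 177, 179] [124, 62, 61, 54, 26, 5, 35, 30, 32, 30, 30, 29, 115, 109, 117, 155, 171, 171]
[44, 52, 52, 50, 39, 32, 64, 41, 34, 54, 41, 44, 74, 83, 193, 181, 175, 180] [75, 64, 64, 61, 33, 8, 24, 31, 30, 33, 31, 29, 96, 108, 119, 141, 173, 173]
0.11727476678112563 -0.0006983183379190468<stdin>:20: DeprecationWarning: Arrays of 2-dimensional vectors are deprecated. Use arrays of 3-dimensional vectors instead. (deprecated in NumPy 2.0)
```

Call:
{"method": "carry_out", "body": {
  "plan": "-0.4 -0.4 0 0 0 0;-0.7 -0.68 0 0 0 0;-0.7 -0.68 0 0 0 0;-0.7 -0.68 0 0 0 0;-0.7 -0.68 0 0 0 0;-0.7 -0.68 0 0 0 0;-0.6 -0.58 0 0 0 0;-0.32 -0.3 0 0 0 0"
}}

```text
time_s: 13.27
eef_pos: [0.4815, -0.2407, 0.2257]
eef_rot: [-0.001, 0.586, 0.81, -0.0]
wrist_force: [0.6, -0.5, -0.7]
opening: 0.5
grasp_force: 0.0
```

Call:
{"method": "carry_out", "body": {
  "plan": "0 0 0 0 0 0.8;0 0 0 0 0 1;0 0 0 0 0 1;0 0 0 0 0 1;0 0 0 0 0 1;0 0 0 0 0 0.85;0 0 0 0 0 0;0 0 0 0 0 0"
}}

```text
time_s: 13.93
eef_pos: [0.4835, -0.2377, 0.226]
eef_rot: [-0.001, 0.787, 0.616, -0.0]
wrist_force: [-0.3, 0.3, -0.6]
opening: 0.503
grasp_force: 0.0
```

Run:
```python
from h import *
from bench import ctrl
import cv2
o=ctrl.get_obs();print(o["time_s"],o["eef_pos"],o["q"]);print(rowsto(o,[.488,-.239,.125],-.245))
w=ctrl.camera("wrist");np.savez("w6.npz",**w)
print("pred knob top",proj(w,[.488,-.239,.156]),"base",proj(w,[.488,-.239,.01]))
cv2.imwrite("pics/w6.png",w["pixels"][:,:,::-1])
```

```text
13.9333 [ 0.48351692 -0.23770514  0.22599578] [-6.77335333e-01  1.06647027e-01  1.70178985e+00 -4.85643736e-06
  1.33567856e+00 -4.34898441e-01]
(array([-0.01,  0.12,  2.52]), array([-0.02, -0.01,  0.03]))
pred knob top [322.33761865 208.46561681] base [319.81815785 168.52416655]
```

View pics/w6.png

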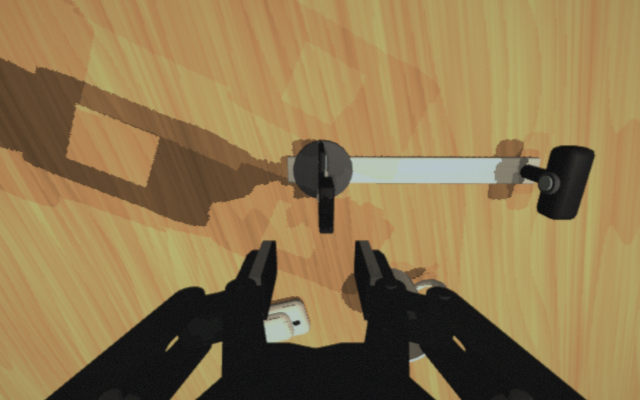

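The wrist view shows the mirror base at (322,168), the knob's top near (327,205) and the rail level across the image, so the tool is square to it. The knob is about 7 mm along +y of the tool. Descend and grip.

Call:
{"method": "carry_out", "body": {
  "plan": "-0.02 0.1 0.3 0 0 0;0 0.09 0.4 0 0 0;0 0 0.4 0 0 0;0 0 0.4 0 0 0;0 0 0.4 0 0 0;0 0 0.35 0 0 0;0 0 0.25 0 0 0;0 0 0 0 0 0"
}}

```text
time_s: 14.65
eef_pos: [0.4898, -0.2396, 0.124]
eef_rot: [-0.003, 0.788, 0.616, -0.001]
wrist_force: [-0.3, 1.0, -0.3]
opening: 0.498
grasp_force: 0.0
```

Call:
{"method": "carry_out", "body": {
  "plan": "0 0 0 0 0 0;0 0 0 0 0 0;0 0 0 0 0 0;0 0 0 0 0 0;0 0 0 0 0 0;0 0 0 0 0 0;0 0 0 0 0 0;0 0 0 0 0 0",
  "claw": 1
}}

```text
time_s: 15.32
eef_pos: [0.4917, -0.2413, 0.1283]
eef_rot: [0.001, 0.788, 0.615, 0.0]
wrist_force: [-2.9, -0.5, 6.6]
opening: 0.128
grasp_force: 59.4
```

```bash
cat > tgt.py <<'E'
from h import *
from bench import ctrl
o=ctrl.get_obs();q=o["eef_rot"];Rm=Ro.from_quat([q[1],q[2],q[3],q[0]]).as_matrix();yaw=np.arctan2(Rm[1,1],Rm[0,1])
ax=o["eef_pos"]+.0187*Rm[:,2];mk=np.array([.6621,.0241]);d=mk-ax[:2];r=-.245;th=np.arctan2(d[1],d[0])
print(o["time_s"],"grasp",ax,"yaw",yaw,"open",o["opening"],o["wrist_force"],o["torque"],"tilt",Rm[2,:2])
print("a now",yaw-r,"a want",(th-r)/2,"turn units",-((th+r)/2-yaw)/.1)
E
python3 tgt.py
```

```text
15.3167 grasp [ 0.49174739 -0.24131342  0.10964344] yaw -0.24493920878996023 open 0.12773719892477983 [-2.88476274 -0.54533904  6.58739158] [ 0.14597519  0.42722662 -0.01638262] tilt [-0.00079921  0.00122266]
a now 6.079121003976784e-05 a want 0.6225898994873376 turn units -6.225291082772976
```

Call:
{"method": "carry_out", "body": {
  "plan": "0 0 0 0 0 -0.2;0 0 0 0 0 -0.4;0 0 0 0 0 -0.5;0 0 0 0 0 -0.5;0 0 0 0 0 -0.5;0 0 0 0 0 -0.5;0 0 0 0 0 -0.5;0 0 0 0 0 -0.5"
}}

```text
time_s: 15.98
eef_pos: [0.4916, -0.2412, 0.1283]
eef_rot: [0.001, 0.664, 0.747, -0.0]
wrist_force: [-2.6, 0.6, 7.0]
opening: 0.13
grasp_force: 59.5
```

Call:
{"method": "carry_out", "body": {
  "plan": "0 0 0 0 0 -0.5;0 0 0 0 0 -0.5;0 0 0 0 0 -0.5;0 0 0 0 0 -0.5;0 0 0 0 0 -0.4;0 0 0 0 0 -0.23;0 0 0 0 0 0;0 0 0 0 0 0"
}}

```text
time_s: 16.65
eef_pos: [0.4916, -0.2412, 0.1283]
eef_rot: [0.001, 0.562, 0.827, -0.0]
wrist_force: [-4.2, 1.7, 6.1]
opening: 0.129
grasp_force: 59.5
```

```bash
cat >> tgt.py <<'E'
import cv2
for n in("top","wrist"):
    c=ctrl.camera(n);np.savez(n+"_end.npz",**c);print(n,"marker px",proj(c,[.6621,.0241,.067]),"axis",proj(c,[*ax[:2],.156]))
    cv2.imwrite(f"pics/{n}_end.png",c["pixels"][:,:,::-1])
E
python3 tgt.py
```

```text
16.65 grasp [ 0.4915843  -0.24125835  0.10960377] yaw 0.3780566598387179 open 0.1290091419263093 [-4.19155616  1.65778574  6.1055964 ] [ 0.13603198  0.53133808 -0.08621703] tilt [-0.00107001  0.0002641 ]
a now 0.6230566598387179 a want 0.622325173045275 turn units 0.007314867934428704
top marker px [302.64322536 155.39230045] axis [401.08325751 213.65760821]
wrist marker px [769.75387308 -89.40249108] axis [317.13358532 281.96528097]
```

The mirror angle reads 0.623 against 0.622 wanted, the knob is firmly held and the marker position agrees with the dock geometry. Handing in.

```bash
python3 -c "
from bench import ctrl
print(ctrl.hand_in())"
```

```text
the job is handed in; nothing more can be done
None
```

The job is handed in at about 16.8 s: the tray is home in the dock with the model upright when last seen, and the gripper still holds the mirror at 0.623 rad (0.622 computed). The marker was not checked through the webcam, and the bystanders were never touched.

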